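Stop the sander, clear its belt, reset the stop

TASK

Make the belt sander safe by pressing the mushroom emergency stop on the sloping station until it clicks and stays down by itself. With the stop in, take the two turned wooden feet off the sander's belt and stand them upright on the two empty marks of the low shelf, one centred on each, so that the three feet stand in a neat row. Only then turn the mushroom head clockwise so that it springs fully up again; let go of everything, and leave the foot already on the shelf and the other things on the bench where they are.

Things in the scene. Friction and masses are not known exactly. Their poses are not given: they have to be found in the camera images.
- stop (a joint): how far the mushroom head is pressed down along its axis, m: 0 = fully up, it clicks and latches at 0.010, hard end at 0.0115; takes about 3 N; latched it stays near 0.010
- stop_twist (a joint): clockwise turn of the mushroom head as seen from in front of it, rad: 0 at rest, end stop at 1.0; a light spring turns it back. Turned past about 0.5 while latched, the head is free to spring up (a gripper holding it keeps it down until it lets go)
- stop_top (a point): top centre of the stop's round red mushroom head, 42 mm wide from 4 to 15 mm below the top, underside 19 mm below; moves with the head. z points out of the panel along the button's axis, 30 degrees from vertical towards the robot; x points up the slope. Top is 43 mm off the panel when up, 33 mm latched. Under it a collar 36 mm wide, 7 mm high; two flat buttons 5 mm high lie 71 mm up-slope
- station: grey desk-type control station fixed to the bench, 170 x 170 mm, its aluminium front panel sloping 30 degrees, from 50 mm high at the front edge (-x) to 148 mm at the back; carries the mushroom stop in the middle of the panel; origin at the centre of its underside
- sander: grey belt sander fixed to the bench on one side of the station (left or right), base 420 x 150 mm; flat brown abrasive belt 320 mm long (along x) and 100 mm wide, its top 100 mm above the bench; a 30 mm high end fence stands across the belt at x = +165 mm and the motor, up to 112 mm high, lies beyond from x = +200 to +370 mm; origin at the centre of its underside, on the bench
- shelf: low plywood shelf fixed to the bench on the other side of the station, 310 mm long (along x), 150 mm wide, its top 100 mm above the bench, with three round grey marks 64 mm across in a row along its middle, 75 mm apart, flush with the top; 6 mm lips at both ends; origin at the centre of its underside, on the bench
- mark1 (a point): centre of the first mark, on the shelf's top, at x = -75 mm on the shelf (nearest the robot); foot1 already stands here
- mark2 (a point): centre of the middle mark, on the shelf's top; empty at the start
- mark3 (a point): centre of the third mark, on the shelf's top, at x = +75 mm on the shelf; empty at the start
- foot1: a turned beech furniture foot standing upright, 70 mm tall: a 46 mm wide bulge between 10 and 22 mm up (38 mm wide at the very bottom) and above it a straight neck 32 mm in diameter from 32 to 70 mm up, to be gripped there; 70 g; origin at the centre of its underside, z up; it already stands on mark1
- foot2: a turned beech furniture foot standing upright, 70 mm tall: a 46 mm wide bulge between 10 and 22 mm up (38 mm wide at the very bottom) and above it a straight neck 32 mm in diameter from 32 to 70 mm up, to be gripped there; 70 g; origin at the centre of its underside, z up; stands on the sander's belt, nearer the robot
- foot3: a turned beech furniture foot standing upright, 70 mm tall: a 46 mm wide bulge between 10 and 22 mm up (38 mm wide at the very bottom) and above it a straight neck 32 mm in diameter from 32 to 70 mm up, to be gripped there; 70 g; origin at the centre of its underside, z up; stands on the sander's belt, farther from the robot
- spanner: a 150 mm ring and open-ended steel spanner lying flat near the robot; a bystander
- tape: a tape measure, 60 x 36 x 60 mm, standing; a bystander
- tin: a small steel tin, 60 mm diameter, 50 mm tall; a bystander
- oil: a blue oil bottle, 60 mm diameter, 160 mm tall, behind the control station; a bystander
- jar: an amber jar with a steel lid, 70 mm diameter, 90 mm tall, behind the control station; a bystander
- offcut: a dark wooden offcut, 90 x 50 x 40 mm; a bystander
- hammer: a hammer lying flat at the right-hand edge; a bystander
- brush: a wooden-handled brush lying flat at the left-hand edge; a bystander
Things that resemble listed ones, but are neither listed nor needed, are in the scene too. Leave any purple look-alike of the foot1 alone.

How it is judged:
By the outcome, as a careful person would: the job done as asked, in the order asked, and still so for the second after the job is handed in, with the robot touching nothing.
It also fails if it takes over 72 s, if anything falls off the work surface, if the arm or the gripper's body presses on something with over 40 N, if the wrist force passes 120 N, or if a joint passes its speed limit or range.

ROBOT

A 6-joint arm with a two-finger parallel gripper is mounted at the origin on the work surface. World frame = base frame: x ahead of the robot, y to its left, z up, the work surface at z = 0. Lengths are in m, angles in rad, forces in N, time in s.
With the tool pointing down it reaches from about 0.35 to 0.775 m from the base axis. Payload 5.5 kg.
Tool frame: the origin (TCP) lies on the centre line of the jaws, within the pads' length; the fingertips stand 11 mm ahead of it and the grasp point (between the pads) lies 8 mm behind it; z points along the fingers, y is the line along which they close (so a half turn about z gives the same grasp; the last joint's range is limited). The gripper opens to 85 mm and grips with 20 to 120 N. Pads are 22 mm wide; open, the fingers measure 114 mm over their backs; the gripper's body (76 mm by 85 mm) begins 54 mm behind the grasp point. The pads swing forward as they close: fully open they stand 13 mm farther back than shut.
Start: joints at [1.18, 0.313, 0.046, 1.304, 0, 1.431], TCP at [0.143, 0.557, 0.242] pointing down, gripper open.
Joint ranges: [-2.76, 2.76], [-0.86, 1.69], [-1.03, 1.26], [-2.2, 2.34], [-1.47, 1.5], [-3.14, 3.14]. Speed limits (rad/s): [2.57, 2.57, 3.14, 3.14, 3.14, 3.14].

INTERFACE

Orientations are given as a unit quaternion [w, x, y, z].
In Python, from workcell import env, viewer, order, models gives the robot as it stands.
- The arm moves only by the tool drive_tool, never from a script. Its argument "series" is a list that holds one entry, the list of rows, each a list of 6 numbers: the shift along the tool's x, y, z each as a share of 120 mm, from -1 to 1, then the turn, a rotation vector about the tool's x, y, z each as a share of 180 degrees, from -1 to 1. A call has 1 to 20 rows; each row shifts and turns the commanded pose from where the row before left it, along the tool's axes as they then stand; what a row does not reach is not made up. A row lasts 1/8 s, in which the tool goes at most 62.5 mm and 10.7 degrees, less where a joint would pass 70% of its speed; a pose out of reach is approached as far as the arm can. A call with a number of a shift or a turn outside -1 to 1 is refused whole. A call with a gripper value outside its range is refused whole. "jaw" is the opening, from -1 (shut) to 1 (fully open), set as the call begins (left out, the last holds). The fingers move at their own pace and stop on an object; "grip_force" is the grip in N (left out, the last holds). Time passes only in rows, so rows that do not move let the fingers close. It gives the time, the measured TCP pose, the force, the opening and the grip force at its end, in the units of the state.
- env.get_state(): the state, without advancing time (a new reading comes with each control period).
- viewer.read_camera(name): name is "side" or "top"; returns the picture (480x640x3 uint8, red, green, blue); there is no depth.
- viewer.camera_info(name): a dict with "intrinsics" (3x3 intrinsics, pixels), "R" (3x3) and "t" (3): a world point X has camera coordinates R X + t. Camera axes: x right, y down, z forward; pixel columns grow to the right and rows downward; lengths in m; the calibration is good to about 2 mm. A picture is of the moment at which its call begins. camera_info takes no time and is no camera call.
- order.hand_in(): hands the job in; it is judged then, once.
Trained networks look in the newest picture that a camera, given by its name, has taken for a name from the list of things; names that differ only in an ending like _2 or _b are one class to them, and where a whole thing is asked for, a point or a joint stands for the part that bears it (a point fixed in the world has none). Each returns a list of dicts, best first, with "score" (0 to 1); they miss things now and then, are a little off and sometimes report something else, mostly with a low value. They report only what shows in the picture. A call takes as long as a camera call. They do not tell look-alikes from the thing itself.
- models.silhouettes(label, camera): "region" (480x640 bool, what is visible of it) and "location" ([column, row] in pixels, amid what is visible of it).
The state is a dict: "clock": time; "joint_pos": joint angles; "qvel": joint speeds; "tau": joint torques, N m; "tcp_pos": TCP position; "orientation": TCP orientation; "wrist_force": force on the tool from outside, world axes, zero at the start; "ft_torque": the same for the moment, N m; "finger_gap": finger opening in m; "grip_force": force on a finger pad.
Only numpy, scipy, OpenCV 4.12 (cv2) and the standard library are available. Lean on these libraries where they do the work, as an engineer would, in place of code of your own. Each camera call takes 0.05 s, during which the arm holds its last target. There are 200 camera calls.

## Working session

There is one attempt and no reset: what is moved stays moved. The work goes in short steps, Python scripts to look and compute and a tool call to move; the robot and the scene stay as the last step left them, time stands still between calls to the robot, and variables do not carry over. Pictures are saved under pics/ and viewed, at most 10 in all, crops included, and the job is handed in when it is done.

Besides the shell and the picture viewer there is one more tool, called after ">>>" in YAML: its name, and indented under it one key for each argument. drive_tool: Moves the arm, as the interface text tells. Its arguments: {"type":"object","properties":{"series":{"type":"array"},"jaw":{"type":"number"},"grip_force":{"type":"number"}},"required":["series"]}

```bash
ls; mkdir -p pics; python3 - <<'E'
from workcell import env, viewer, order, models
import cv2,numpy as np
for c in ("side","top"):
    im=viewer.read_camera(c); cv2.imwrite(f"pics/{c}0.png",im[:,:,::-1])
    ci=viewer.camera_info(c); print(c,np.round(ci["intrinsics"],1).tolist(),np.round(ci["R"],3).tolist(),np.round(ci["t"],3).tolist())
    for l in ("foot1","stop_top","station","sander","shelf"):
        for d in models.silhouettes(l,c):
            r=d["region"]; ys,xs=np.nonzero(r)
            print(l,round(d["score"],2),np.round(d["location"]),len(xs),(xs.min(),xs.max(),ys.min(),ys.max()) if len(xs) else 0)
s=env.get_state();print({k:np.round(v,3).tolist() for k,v in s.items()})
E
```

```text
pics
side [[560.7, 0.0, 322.8], [0.0, 560.7, 233.3], [0.0, 0.0, 1.0]] [[0.756, -0.654, -0.012], [-0.464, -0.524, -0.715], [0.461, 0.546, -0.699]] [-0.4, 0.336, 1.252]
foot1 0.77 [216. 200.] 316 (np.int64(208), np.int64(223), np.int64(184), np.int64(210))
foot1 0.71 [190. 180.] 571 (np.int64(152), np.int64(215), np.int64(170), np.int64(196))
foot1 0.67 [386. 339.] 539 (np.int64(373), np.int64(394), np.int64(321), np.int64(352))
foot1 0.66 [324. 393.] 496 (np.int64(311), np.int64(332), np.int64(375), np.int64(405))
foot1 0.64 [394. 214.] 905 (np.int64(383), np.int64(406), np.int64(181), np.int64(233))
foot1 0.49 [250. 199.] 8882 (np.int64(166), np.int64(337), np.int64(130), np.int64(264))
stop_top 0.67 [337. 234.] 216 (np.int64(330), np.int64(345), np.int64(227), np.int64(243))
stop_top 0.45 [351. 250.] 5956 (np.int64(300), np.int64(391), np.int64(198), np.int64(299))
stop_top 0.29 [191. 183.] 595 (np.int64(152), np.int64(215), np.int64(170), np.int64(197))
station 0.85 [350. 250.] 5779 (np.int64(300), np.int64(391), np.int64(199), np.int64(298))
station 0.63 [214. 199.] 351 (np.int64(
[... 1299 characters left out ...]
4. 302.] 417 (np.int64(359), np.int64(381), np.int64(292), np.int64(314))
sander 0.8 [202. 241.] 10349 (np.int64(170), np.int64(236), np.int64(121), np.int64(342))
sander 0.2 [450. 286.] 280 (np.int64(442), np.int64(460), np.int64(275), np.int64(293))
shelf 0.73 [447. 255.] 7259 (np.int64(414), np.int64(480), np.int64(196), np.int64(319))
{'clock': 0.6, 'joint_pos': [1.18, 0.313, 0.046, 1.304, 0.0, 1.431], 'qvel': [0.0, 0.0, 0.001, 0.0, -0.001, 0.0], 'tau': [-0.002, -48.015, 29.866, 0.0, -0.0, -0.0], 'tcp_pos': [0.143, 0.557, 0.242], 'orientation': [-0.0, 0.125, 0.992, 0.0], 'wrist_force': [-1.063, -0.269, -0.913], 'ft_torque': [-0.041, 0.024, -0.034], 'grip_force': 0.0, 'finger_gap': 0.085}
```

View pics/side0.png

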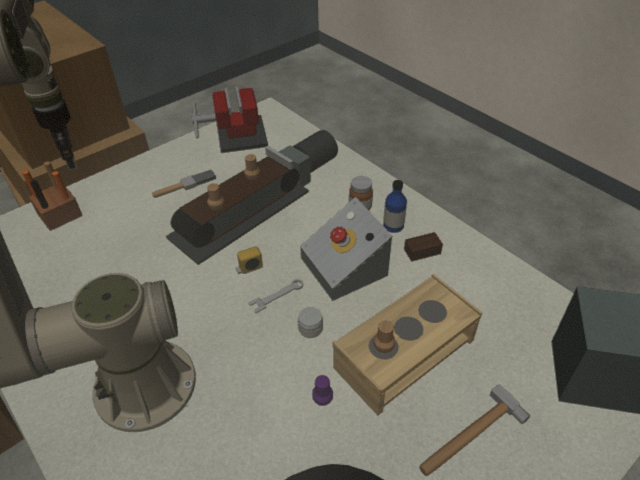

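View pics/top0.png

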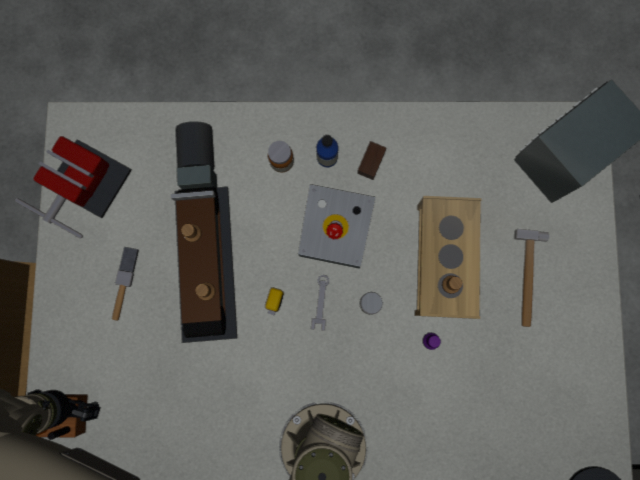

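The side view shows feet on the belt at (213,195) and (251,165), the stop at (339,236), foot1 at (386,338), and empty marks at (408,328) and (432,311). The purple look-alike is at (322,390). In the top view the feet are at (204,291) and (190,232), the stop is at (334,231), and the marks are at (451,256) and (451,228).

```bash
cat > meas.py <<'E'
from workcell import env, viewer, order, models
import cv2,numpy as np
from scipy.optimize import minimize, least_squares
CI={c:viewer.camera_info(c) for c in ("side","top")}
def proj(c,X):
    k=CI[c]; p=(np.asarray(X)@np.array(k["R"]).T+k["t"])@np.array(k["intrinsics"]).T
    return p[:,:2]/p[:,2:]
def tri(us,ut):
    f=lambda x:np.r_[proj("side",[x])[0]-us,proj("top",[x])[0]-ut]
    r=least_squares(f,[.5,0,.1]); return r.x,np.abs(r.fun).max()
a=np.linspace(0,2*np.pi,24,endpoint=False)
def rev(prof,R=np.eye(3)):  # list of rings
    return [np.c_[r*np.cos(a),r*np.sin(a),0*a+z]@R.T for r,z in prof]
FOOT=rev([(.019,0),(.023,.010),(.023,.022),(.016,.032),(.016,.070)])
S=8
def render(c,rings):
    m=np.zeros((480*S//2,640*S//2),np.uint8); s=S//2
    for A,B in zip(rings[:-1],rings[1:]):
        h=cv2.convexHull((((proj(c,np.r_[A,B])+.5)*s-.5)*16).astype(np.int32)[:,None]); cv2.fillConvexPoly(m,h,1,shift=4)
    return m>0
def fit(rings,masks,x0):
    big={c:np.kron(m,np.ones((S//2,S//2),bool)) for c,m in masks.items()}
    def cost(x):
        e=0
        for c,m in big.items():
            r=render(c,[q+x for q in rings]); e+=1-(r&m).sum()/max(1,(r|m).sum())
        return e
    r=minimize(cost,x0,method="Nelder-Mead",options=dict(initial_simplex=np.array(x0)+np.r_[np.zeros((1,3)),.01*np.eye(3)],xatol=2e-4,fatol=1e-4,maxiter=120)); return r.x,1-r.fun/len(masks)
def hsv(c):
    im=viewer.read_camera(c); return im,cv2.cvtColor(im,cv2.COLOR_RGB2HSV)
def near(ds,uv,tol=9,maxn=1500):
    for d in ds:
        if np.hypot(*(np.array(d["location"])-uv))<tol and d["region"].sum()<maxn: return d["region"]
def feet(want):
    m={}
    for c in ("side","top"):
        viewer.read_camera(c)
        ds=sum([models.silhouettes(l,c) for l in ("foot1","foot2","foot3")],[])
        for k,(us,ut) in want.items():
            r=near(ds,us if c=="side" else ut)
            if r is not None: m.setdefault(k,{})[c]=r
    for k,mm in m.items():
        if len(mm)==2:
            cen=[np.argwhere(mm[c]).mean(0)[::-1] for c in ("side","top")]
            x,e=tri(*cen); p,i=fit(FOOT,mm,x-[0,0,.035]); print(k,"base",np.round(p,4),"IoU",round(i,3))
        else: print(k,"only",list(mm))
E
cat > m1.py <<'E'
from meas import *
feet({"foot1":((386,339),(452,283)),"foot2":((214,198),(205,291)),"foot3":((251,166),(191,232)),"purple":((323,392),(432,340))})
cent={}
def corners(mask,n=4):
    m=max(cv2.findContours(mask.astype(np.uint8),0,2)[0],key=cv2.contourArea); return m
for c,box in (("side",(300,395,190,300)),("top",(295,380,180,270))):
    im,h=hsv(c); H,Sa,V=[h[...,i].astype(int) for i in range(3)]
    w=np.zeros(V.shape,bool); w[box[2]:box[3],box[0]:box[1]]=1
    red=((H<5)|(H>172))&(Sa>140)&(V>70)&w
    n,l,st,ce=cv2.connectedComponentsWithStats(red.astype(np.uint8)); k=1+st[1:,4].argmax(); cent.setdefault("red",{})[c]=l==k; print(c,"red",st[k],ce[k])
    sh=max([d for d in models.silhouettes("shelf",c) if d["region"].sum()>4000],key=lambda d:d["score"])["region"]
    # marks: unsaturated dark
    g=(Sa<60)&(V<150)&cv2.morphologyEx(sh.astype(np.uint8),cv2.MORPH_CLOSE,np.ones((25,25))).astype(bool)
    g=cv2.morphologyEx(g.astype(np.uint8),cv2.MORPH_OPEN,np.ones((3,3)))
    n,l,st,ce=cv2.connectedComponentsWithStats(g)
    for i in range(1,n):
        if st[i,4]>100: print(c,"mark",st[i],ce[i].round(2))
    st_=[d for d in models.silhouettes("station",c) if d["region"].sum()>3000]
    if st_:
        m=corners(st_[0]["region"]); p=cv2.approxPolyDP(cv2.convexHull(m),4,True)[:,0]; print(c,"station",p.tolist()); np.save(f"st_{c}.npy",st_[0]["region"])
    cv2.imwrite(f"pics/red_{c}.png",cv2.resize(im[box[2]:box[3],box[0]:box[1],::-1],None,fx=5,fy=5))
x,e=tri(*[np.argwhere(cent["red"][c]).mean(0)[::-1] for c in("side","top")]);print("red centroid",x,e)
for yaw in (-10,0):
    t=np.deg2rad(30);y=np.deg2rad(yaw)
    Rz=np.array([[np.cos(y),-np.sin(y),0],[np.sin(y),np.cos(y),0],[0,0,1]])
    R=Rz@np.array([[np.cos(t),0,-np.sin(t)],[0,1,0],[np.sin(t),0,np.cos(t)]])
    H=rev([(.015,-.019),(.021,-.015),(.021,-.004),(.015,0)],R)
    print("head",yaw,fit(H,cent["red"],x))
# station pose
m={c:np.load(f"st_{c}.npy") for c in("side","top")}
P=np.array([[sx*.085,sy*.085,z] for sy in(-1,1) for sx,z in((-1,0),(1,0),(1,.148),(-1,.05))])
best=None
for yaw in range(-18,3,2):
    y=np.deg2rad(yaw);Rz=np.array([[np.cos(y),-np.sin(y),0],[np.sin(y),np.cos(y),0],[0,0,1]])
    q=P@Rz.T; print(yaw,fit([q[:4],q[4:]],m,[x[0],x[1],0]))
E
python3 m1.py
```

```text
foot1 only ['side']
foot2 base [0.402  0.3018 0.093 ] IoU 0.9
foot3 base [0.5536 0.3434 0.0886] IoU 0.825
purple base [ 0.2789 -0.2846 -0.0102] IoU 0.906
side red [331 227  15  15 134] [338.         234.34328358]
side mark [419 300  28  23 488] [432.25 311.02]
side mark [394 317  29  23 531] [408.27 328.05]
side mark [369 339  29  20 243] [382.01 350.94]
side station [[356, 199], [392, 236], [387, 274], [333, 300], [302, 261], [300, 247]]
top red [327 223  15  16 170] [334.25882353 230.58823529]
top mark [439 216  25  24 471] [450.83 227.3 ]
top mark [439 244  24  25 480] [450.48 256.06]
top mark [438 275  22  23 160] [445.51 289.03]
top station [[311, 184], [372, 198], [359, 266], [299, 255]]
red centroid [ 0.55658874 -0.02642165  0.12383942] 0.4190354668963323
head -10 (array([ 0.55259545, -0.02482726,  0.12911435]), np.float64(0.6742538534434409))
head 0 (array([ 0.55208518, -0.02465401,  0.13042668]), np.float64(0.6668148137881078))
-18 (array([ 0.57413458, -0.02994733, -0.00512433]), np.float64(0.9178360661117523))
-16 (array([ 0.57389983, -0.03013582, -0.00551231]), np.float64(0.9385188744145716))
-14 (array([ 0.57422671, -0.02919799, -0.00741918]), np.float64(0.9581040329859112))
-12 (array([ 0.57452474, -0.02887778, -0.00873025]), np.float64(0.9727032899579382))
-10 (array([ 0.5750714 , -0.02895352, -0.00961893]), np.float64(0.9701392051257838))
-8 (array([ 0.57517499, -0.02938892, -0.01058872]), np.float64(0.9539325014016543))
-6 (array([ 0.57521539, -0.02957435, -0.0113375 ]), np.float64(0.9340260112979206))
-4 (array([ 0.5750382 , -0.03013799, -0.01031733]), np.float64(0.9142644183063502))
-2 (array([ 0.57596921, -0.02901543, -0.01290141]), np.float64(0.8959005352777178))
0 (array([ 0.57496974, -0.0301195 , -0.01196504]), np.float64(0.8798727562259762))
2 (array([ 0.57573338, -0.02968285, -0.01332351]), np.float64(0.8638102945547994))
```

```bash
python3 - <<'E'
from meas import *
for n,s,t in (("mark3",(432.25,311.02),(450.83,227.3)),("mark2",(408.27,328.05),(450.48,256.06)),("foot2top",(0,0),(0,0))):
    if s[0]: print(n,tri(np.array(s),np.array(t)))
for c in("side","top"):
    print(c,proj(c,[[0,0,0],[0,0,.02],[.1,0,0],[0,.1,0],[.143,.557,.242]]).round(1).tolist())
P=[[sx*.085,sy*.085,z] for sy in(-1,1) for sx,z in((-1,0),(1,0),(1,.148),(-1,.05))]
# scale/bias: expected 0.1 height -> xy from each camera
def ray(c,uv,z):
    return least_squares(lambda x:proj(c,[[x[0],x[1],z]])[0]-uv,[.5,0]).x
for s,t in (((432.25,311.02),(450.83,227.3)),((408.27,328.05),(450.48,256.06))): print(ray("side",s,.1),ray("top",t,.1))
for c,b in (("side",(80,210,330,440)),("top",(270,380,390,480))):
    im=viewer.read_camera(c); cv2.imwrite(f"pics/base_{c}.png",cv2.resize(im[b[2]:b[3],b[0]:b[1],::-1],None,fx=4,fy=4,interpolation=cv2.INTER_CUBIC))
A=cv2.imread("pics/base_side.png");B=cv2.imread("pics/base_top.png")
h=max(A.shape[0],B.shape[0]);out=np.hstack([cv2.copyMakeBorder(q,0,h-q.shape[0],0,0,0) for q in(A,B)]);out=cv2.resize(out,None,fx=.8,fy=.8);print(out.shape);cv2.imwrite("pics/base.png",out)
E
```

```text
mark3 (array([ 0.57133353, -0.32940686,  0.09348019]), np.float64(0.49044500394251145))
mark2 (array([ 0.49586957, -0.32618209,  0.09413583]), np.float64(0.3971536275692529))
side [[143.8, 383.7], [141.6, 378.9], [182.8, 358.3], [123.2, 354.9], [68.5, 157.9]]
top [[323.6, 447.1], [323.6, 448.7], [323.8, 407.9], [285.6, 446.7], [77.3, 401.0]]
[ 0.56797494 -0.33273848] [ 0.56899946 -0.3270938 ]
[ 0.49314226 -0.32915189] [ 0.49415734 -0.32420858]
(352, 768, 3)
```

View pics/base.png

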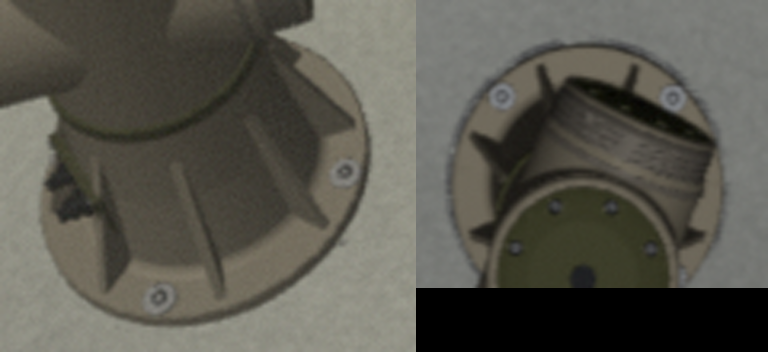

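```bash
python3 - <<'E'
from meas import *
for z in (0,.01,.02):
    print(z,[proj(c,[[.071,.071,z],[.071,-.071,z],[-.071,-.071,z]]).round(1).tolist() for c in("side","top")])
for n,s,t in (("b1",(187.5,383.4),(350.3,420.6)),): print(tri(np.array(s),np.array(t)))
def ray(c,uv,z):
    return least_squares(lambda x:proj(c,[[x[0],x[1],z]])[0]-uv,[.5,0]).x.round(4)
# foot top disc centre from top view and fits with z fixed
for k,p in {"foot2":(.402,.3018,.093),"foot3":(.5536,.3434,.0886),"red":(.5566,-.0264,.1238)}.items():
    for c in("side","top"):
        uv=proj(c,[np.array(p)+[0,0,.035]])[0]; print(k,c,ray(c,uv,.135 if k!="red" else .1588))
E
```

```text
0 [[[156.5, 345.8], [188.0, 386.3], [129.5, 426.1]], [[296.9, 418.9], [350.6, 419.4], [350.8, 475.7]]]
0.01 [[[155.6, 343.4], [187.2, 383.9], [128.2, 423.8]], [[296.7, 419.5], [350.8, 420.0], [350.9, 476.6]]]
0.02 [[[154.6, 340.9], [186.3, 381.5], [127.0, 421.5]], [[296.5, 420.1], [350.9, 420.6], [351.0, 477.6]]]
(array([ 0.07109066, -0.07049085,  0.01121205]), np.float64(0.5705735704431163))
foot2 side [0.3983 0.2942]
foot2 top [0.4016 0.3003]
foot3 side [0.5458 0.3306]
foot3 top [0.5517 0.3406]
red side [ 0.5566 -0.0264]
red top [ 0.5566 -0.0264]
```

```bash
cat > plan.py <<'E'
from workcell import env
import numpy as np
from scipy.spatial.transform import Rotation as Ro, Slerp
Y=np.deg2rad(-11.3)
def Rt(tilt=0,yaw=Y,twist=0):
    R0=Ro.from_matrix(np.array([[-1,0,0],[0,1,0],[0,0,-1.]]))  # tool y = world y, z down
    return Ro.from_euler('z',yaw)*R0*Ro.from_rotvec([0,-tilt,0])*Ro.from_rotvec([0,0,twist])
N=np.array([-.5*np.cos(Y),-.5*np.sin(Y),np.cos(np.pi/6)])
TOP=np.array([.552,-.0248,.136])
def plan(*wps,vmax=.055,amax=9.5,start=None):
    s=env.get_state(); p=np.array(s["tcp_pos"]); q=s["orientation"]; R=Ro.from_quat(np.r_[q[1:],q[0]])
    for tp,TR in wps:
        tp=np.array(tp); n=int(np.ceil(max(np.linalg.norm(tp-p)/vmax,np.degrees((R.inv()*TR).magnitude())/amax,1)))
        p0,R0=p,R; sl=Slerp([0,1],Ro.concatenate([R0,TR])); rows=[]
        for i in range(1,n+1):
            pn=p0+(tp-p0)*i/n; Rn=sl(i/n)
            rows.append((np.r_[R.inv().apply(pn-p)/.12,(R.inv()*Rn).as_rotvec()/np.pi]).round(3).tolist())
            # integrate rounded
            r=np.array(rows[-1]); p=p+R.apply(r[:3]*.12); R=R*Ro.from_rotvec(r[3:]*np.pi)
        print(n,rows)
E
python3 -c "
from plan import *
plan(([.30,.33,.26],Rt()),(TOP+N*.08,Rt(np.pi/6)))"
```

```text
6 [[-0.29, -0.251, -0.025, 0.0, 0.0, -0.003], [-0.287, -0.254, -0.024, 0.0, 0.0, -0.003], [-0.285, -0.257, -0.025, 0.0, 0.0, -0.003], [-0.283, -0.259, -0.024, 0.0, 0.0, -0.002], [-0.281, -0.261, -0.025, 0.0, 0.0, -0.003], [-0.279, -0.264, -0.024, 0.0, 0.0, -0.003]]
8 [[-0.288, -0.311, 0.057, 0.0, -0.021, -0.0], [-0.284, -0.311, 0.076, 0.0, -0.021, -0.0], [-0.278, -0.311, 0.094, 0.0, -0.02, -0.0], [-0.272, -0.311, 0.112, 0.0, -0.021, -0.0], [-0.264, -0.311, 0.129, 0.0, -0.021, -0.0], [-0.254, -0.311, 0.146, 0.0, -0.021, -0.0], [-0.245, -0.311, 0.163, -0.0, -0.021, -0.0], [-0.233, -0.311, 0.179, -0.0, -0.021, -0.0]]
```

>>> drive_tool:
  series:
    - [[-0.29,-0.251,-0.025,0,0,-0.003],[-0.287,-0.254,-0.024,0,0,-0.003],[-0.285,-0.257,-0.025,0,0,-0.003],[-0.283,-0.259,-0.024,0,0,-0.002],[-0.281,-0.261,-0.025,0,0,-0.003],[-0.279,-0.264,-0.024,0,0,-0.003],[-0.288,-0.311,0.057,0,-0.021,0],[-0.284,-0.311,0.076,0,-0.021,0],[-0.278,-0.311,0.094,0,-0.02,0],[-0.272,-0.311,0.112,0,-0.021,0],[-0.264,-0.311,0.129,0,-0.021,0],[-0.254,-0.311,0.146,0,-0.021,0],[-0.245,-0.311,0.163,0,-0.021,0],[-0.233,-0.311,0.179,0,-0.021,0],[0,0,0,0,0,0],[0,0,0,0,0,0]]
  jaw: -1
  grip_force: 30

```text
clock: 3.4
tcp_pos: [0.5123, -0.017, 0.2051]
orientation: [0.257, 0.096, 0.961, -0.025]
wrist_force: [0.7, 0.5, -0.0]
finger_gap: 0.0004
grip_force: 0.0
```

```bash
python3 - <<'E'
from meas import *
from plan import *
s=env.get_state(); print(s["clock"],np.array(s["tcp_pos"]).round(4),np.array(s["orientation"]).round(3),s["wrist_force"],s["joint_pos"],s["finger_gap"])
print("want",TOP+N*.08, Rt(np.pi/6).as_quat().round(3))
tip=np.array(s["tcp_pos"])-N*.011
o=[]
for c in("side","top"):
    im=viewer.read_camera(c)[:,:,::-1]
    q=proj(c,[TOP])[0]; t=proj(c,[tip])[0]; print(c,"TOP",q.round(1),"tip",t.round(1))
    x0,y0=[int(v) for v in q-[50,60]]; cr=cv2.resize(im[y0:y0+100,x0:x0+100],None,fx=4,fy=4,interpolation=cv2.INTER_CUBIC)
    for w,col in((q,(0,255,0)),(t,(255,0,0))): cv2.drawMarker(cr,tuple(int(v) for v in (w-[x0,y0]+.5)*4),col,0,12,1)
    o.append(cr)
cv2.imwrite("pics/appr.png",np.hstack(o))
E
```

```text
3.4 [ 0.5123 -0.017   0.2051] [ 0.257  0.096  0.961 -0.025] [ 0.73695462  0.4746427  -0.02995787] [-0.18690911 -0.16689424 -0.71843406  0.495826   -0.00525338  0.00984004] 0.0003953989769739187
want [ 0.51277541 -0.01696215  0.20528203] [ 0.095  0.961 -0.025  0.258]
side TOP [335.8 231.5] tip [323.4 218.8]
top TOP [333.9 231.2] tip [331.3 241.2]
```

View pics/appr.png

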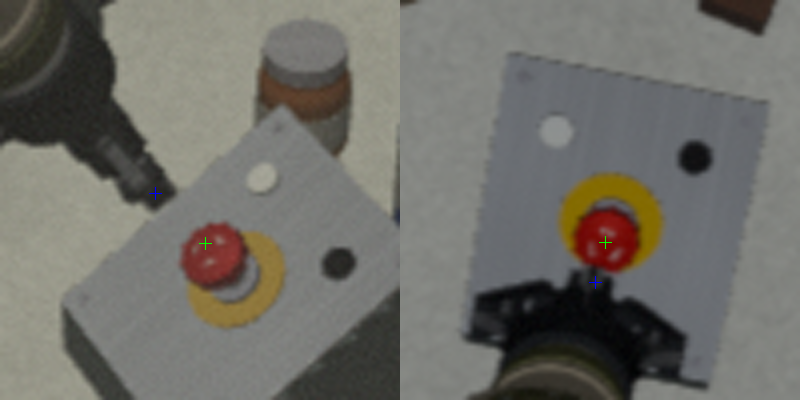

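The side crop shows the closed fingertips (165,205) in line with the red head (213,255). The side camera reads about 3 px off against the known tip, and the top view agrees well, so I rely on the top view.

>>> drive_tool:
  series:
    - [[0,0,0.25,0,0,0],[0,0,0.2,0,0,0],[0,0,0.04,0,0,0],[0,0,0.015,0,0,0],[0,0,0.015,0,0,0],[0,0,0,0,0,0]]

```text
clock: 4.25
tcp_pos: [0.5437, -0.0231, 0.152]
orientation: [0.259, 0.095, 0.961, -0.026]
wrist_force: [0.8, -0.5, 0.2]
finger_gap: 0.0001
grip_force: 0.0
```

>>> drive_tool:
  series:
    - [[0,0,0.04,0,0,0],[0,0,0.02,0,0,0],[0,0,0.02,0,0,0],[0,0,0,0,0,0]]

```text
clock: 4.75
tcp_pos: [0.5486, -0.0242, 0.1432]
orientation: [0.258, 0.095, 0.961, -0.026]
wrist_force: [-0.5, 0.8, 3.0]
finger_gap: -0.0003
grip_force: 1.1
```

>>> drive_tool:
  series:
    - [[0,0,0.02,0,0,0],[0,0,0.02,0,0,0],[0,0,0.01,0,0,0],[0,0,0,0,0,0]]

```text
clock: 5.25
tcp_pos: [0.5514, -0.0247, 0.1379]
orientation: [0.258, 0.095, 0.961, -0.026]
wrist_force: [0.5, -0.3, 3.4]
finger_gap: -0.0001
grip_force: 1.5
```

>>> drive_tool:
  series:
    - [[0,0,0.008,0,0,0],[0,0,0.008,0,0,0],[0,0,0,0,0,0]]

```text
clock: 5.62
tcp_pos: [0.5521, -0.0248, 0.137]
orientation: [0.259, 0.095, 0.961, -0.026]
wrist_force: [-7.2, 0.5, 12.8]
finger_gap: -0.0004
grip_force: 7.4
```

>>> drive_tool:
  series:
    - [[0,0,-0.05,0,0,0],[0,0,-0.3,0,0,0],[-0.0,0,-0.4,0,0,0],[0.3,0.3,-0.1,0,0,0],[0.3,0.35,0,0,0,0]]
  jaw: 1

```text
clock: 6.25
tcp_pos: [0.4555, 0.0739, 0.1891]
orientation: [0.259, 0.097, 0.961, -0.026]
wrist_force: [0.1, 0.7, -0.1]
finger_gap: 0.0854
grip_force: 0.0
```

```bash
cat > m2.py <<'E'
from meas import *
from plan import *
def red():
    for c,box in (("side",(300,395,190,300)),("top",(295,380,180,270))):
        im,h=hsv(c); H,Sa,V=[h[...,i].astype(int) for i in range(3)]
        w=np.zeros(V.shape,bool); w[box[2]:box[3],box[0]:box[1]]=1
        r=((H<5)|(H>172))&(Sa>140)&(V>70)&w; print(c,"red",np.argwhere(r).mean(0)[::-1].round(1),r.sum())
def topfoot(want,z=.1):
    viewer.read_camera("top"); ds=sum([models.silhouettes(l,"top") for l in ("foot1","foot2","foot3")],[])
    for k,ut in want.items():
        for d in ds:
            if np.hypot(*(np.array(d["location"])-ut))<12 and d["region"].sum()<1500:
                m=d["region"]; big=np.kron(m,np.ones((4,4),bool))
                def cost(x):
                    r=render("top",[q+[x[0],x[1],z] for q in FOOT]); return 1-(r&big).sum()/(r|big).sum()
                x0=least_squares(lambda x:proj("top",[[x[0],x[1],z+.035]])[0]-np.array(d["location"]),[.5,0]).x
                r=minimize(cost,x0,method="Nelder-Mead",options=dict(initial_simplex=x0+np.array([[0,0],[.006,0],[0,.006]]),xatol=2e-4,fatol=1e-4)); print(k,r.x.round(4),"IoU",round(1-r.fun,3),m.sum())
E
python3 - <<'E'
from m2 import *
red()
topfoot({"foot1":(452,283),"foot2":(205,291),"foot3":(191,232)})
p=[.4016,.3003]
plan(([*p,.24],Rt()),([*p,.145],Rt()),vmax=.058)
E
```

```text
side red [339.8 235.9] 126
top red [334.6 229. ] 160
foot1 [ 0.4227 -0.3189] IoU 0.943 310
foot1 [ 0.4227 -0.3189] IoU 0.943 310
foot1 [ 0.4227 -0.3189] IoU 0.943 310
foot2 [0.4013 0.3001] IoU 0.93 280
foot2 [0.4013 0.3001] IoU 0.93 280
foot2 [0.4013 0.3001] IoU 0.93 280
foot3 [0.5505 0.3404] IoU 0.901 277
foot3 [0.5505 0.3404] IoU 0.901 277
foot3 [0.5505 0.3404] IoU 0.901 277
5 [[0.099, 0.353, -0.157, -0.0, 0.033, -0.0], [0.115, 0.352, -0.145, -0.0, 0.034, -0.0], [0.129, 0.353, -0.133, -0.0, 0.033, -0.0], [0.143, 0.353, -0.118, -0.0, 0.034, -0.0], [0.154, 0.352, -0.103, -0.0, 0.033, -0.0]]
2 [[-0.0, 0.0, 0.396, -0.0, 0.0, -0.0], [-0.0, 0.001, 0.396, -0.0, 0.0, -0.0]]
```

>>> drive_tool:
  series:
    - [[0.099,0.353,-0.157,0,0.033,0],[0.115,0.352,-0.145,0,0.034,0],[0.129,0.353,-0.133,0,0.033,0],[0.143,0.353,-0.118,0,0.034,0],[0.154,0.352,-0.103,0,0.033,0],[0,0,0.396,0,0,0],[0,0.001,0.396,0,0,0],[0,0,0,0,0,0],[0,0,0,0,0,0]]

```text
clock: 7.68
tcp_pos: [0.4027, 0.3004, 0.1463]
orientation: [0.001, 0.099, 0.995, 0.0]
wrist_force: [0.7, -0.4, 0.6]
finger_gap: 0.0853
grip_force: 0.0
```

```bash
python3 - <<'E'
from meas import *
s=env.get_state(); p=np.array(s["tcp_pos"]); print(p.round(4),s["orientation"])
o=[]
for c in("side","top"):
    im=viewer.read_camera(c)[:,:,::-1]; q=proj(c,[[p[0],p[1],.17]])[0]; x0,y0=[int(v) for v in q-[40,50]]
    cr=cv2.resize(im[y0:y0+90,x0:x0+90],None,fx=4,fy=4,interpolation=cv2.INTER_CUBIC); cv2.drawMarker(cr,tuple(int(v) for v in (q-[x0,y0]+.5)*4),(0,255,0),0,12,1); o.append(cr)
cv2.imwrite("pics/f2.png",np.hstack(o))
E
```

```text
[0.4027 0.3004 0.1463] [6.17265766e-04 9.94836475e-02 9.95038901e-01 4.57414786e-04]
```

View pics/f2.png

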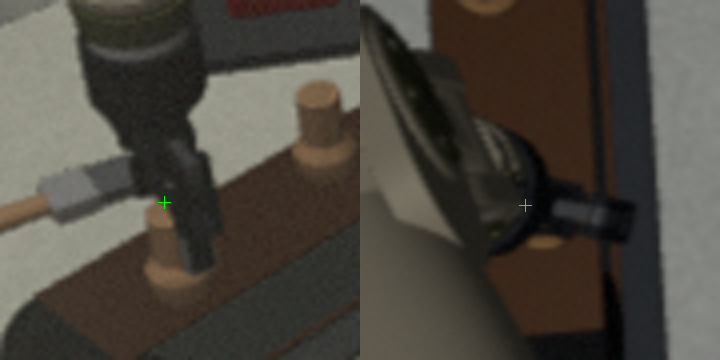

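The side crop shows foot2's neck (165,235) between the fingers, so I close the gripper.

>>> drive_tool:
  series:
    - [[0,0,0,0,0,0],[0,0,0,0,0,0],[0,0,0,0,0,0],[0,0,0,0,0,0],[0,0,0,0,0,0],[0,0,0,0,0,0]]
  jaw: -1
  grip_force: 35

```text
clock: 8.52
tcp_pos: [0.4012, 0.3009, 0.1455]
orientation: [0.0, 0.098, 0.995, 0.0]
wrist_force: [-0.8, -2.3, 5.6]
finger_gap: 0.0313
grip_force: 35.5
```

```bash
python3 - <<'E'
from plan import *
z=.145;p=[.494,-.325]
plan(([.402,.3003,.25],Rt()),([.40,.1,.255],Rt()),([.42,-.2,.25],Rt()),([*p,.25],Rt()),([*p,.165],Rt()),vmax=.056)
E
```

```text
2 [[-0.004, -0.002, -0.436, 0.0, 0.0, -0.0], [-0.004, -0.001, -0.435, 0.0, 0.0, -0.0]]
4 [[-0.078, -0.41, -0.011, 0.0, 0.0, -0.0], [-0.077, -0.41, -0.01, 0.0, 0.0, -0.0], [-0.078, -0.41, -0.011, 0.0, 0.0, -0.0], [-0.077, -0.41, -0.01, 0.0, 0.0, -0.0]]
6 [[-0.109, -0.403, 0.007, 0.0, 0.0, -0.0], [-0.109, -0.403, 0.006, 0.0, 0.0, -0.0], [-0.109, -0.403, 0.007, 0.0, 0.0, -0.0], [-0.109, -0.404, 0.007, 0.0, 0.0, -0.0], [-0.109, -0.403, 0.007, 0.0, 0.0, -0.0], [-0.109, -0.403, 0.006, 0.0, 0.0, -0.0]]
3 [[-0.27, -0.3, 0.0, 0.0, 0.0, -0.0], [-0.269, -0.3, 0.0, 0.0, 0.0, -0.0], [-0.27, -0.301, 0.0, 0.0, 0.0, -0.0]]
2 [[0.0, 0.0, 0.354, 0.0, 0.0, -0.0], [0.001, 0.0, 0.355, 0.0, 0.0, -0.0]]
```

>>> drive_tool:
  series:
    - [[0,0,-0.2,0,0,0],[0,0,-0.436,0,0,0],[0,0,-0.235,0,0,0],[-0.078,-0.41,-0.011,0,0,0],[-0.077,-0.41,-0.01,0,0,0],[-0.078,-0.41,-0.011,0,0,0],[-0.077,-0.41,-0.01,0,0,0],[-0.109,-0.403,0.007,0,0,0],[-0.109,-0.403,0.006,0,0,0],[-0.109,-0.403,0.007,0,0,0],[-0.109,-0.404,0.007,0,0,0],[-0.109,-0.403,0.007,0,0,0],[-0.109,-0.403,0.006,0,0,0],[-0.27,-0.3,0,0,0,0],[-0.269,-0.3,0,0,0,0],[-0.27,-0.301,0,0,0,0],[0,0,0.354,0,0,0],[0,0,0.2,0,0,0],[0,0,0,0,0,0]]

```text
clock: 10.9
tcp_pos: [0.4915, -0.3234, 0.1802]
orientation: [-0.002, 0.099, 0.995, 0.002]
wrist_force: [-0.3, -0.1, -0.4]
finger_gap: 0.0314
grip_force: 35.1
```

```bash
python3 - <<'E'
from meas import *
s=env.get_state(); p=np.array(s["tcp_pos"]); print(p.round(4),np.round(s["wrist_force"],1),s["finger_gap"])
o=[]
for c in("side","top"):
    im=viewer.read_camera(c)[:,:,::-1]; q=proj(c,[[p[0],p[1],p[2]-.045]])[0]; x0,y0=[int(v) for v in q-[55,50]]
    cr=cv2.resize(im[y0:y0+100,x0:x0+100],None,fx=4,fy=4,interpolation=cv2.INTER_CUBIC); cv2.drawMarker(cr,tuple(int(v) for v in (q-[x0,y0]+.5)*4),(0,255,0),0,12,1); o.append(cr)
    print(c,x0,y0,q)
cv2.imwrite("pics/f2b.png",np.hstack(o))
E
```

```text
[ 0.4915 -0.3234  0.1802] [-0.3 -0.1 -0.4] 0.03137671225360298
side 352 267 [407.34688299 317.05214836]
top 398 205 [453.10045938 255.40256282]
```

View pics/f2b.png

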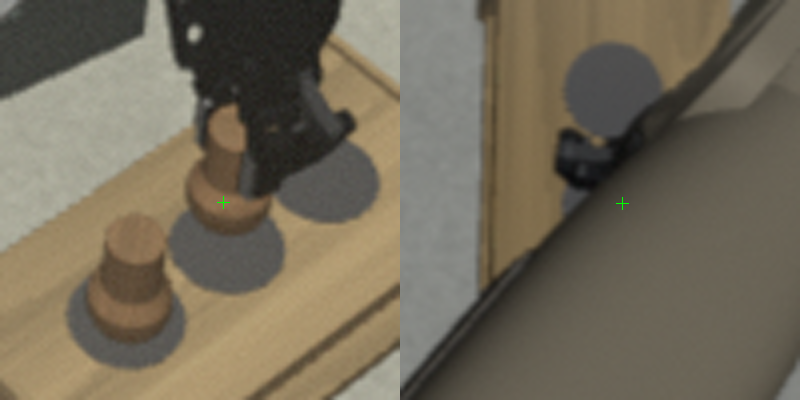

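The side crop shows foot2 hanging upright over mark2 (228,240), with foot1 untouched. I lower it now.

>>> drive_tool:
  series:
    - [[-0.022,-0.005,0.1,0,0,0],[0,0,0.1,0,0,0],[0,0,0.07,0,0,0],[0,0,0,0,0,0],[0,0,0,0,0,0]]

```text
clock: 11.62
tcp_pos: [0.4955, -0.3258, 0.1509]
orientation: [0.0, 0.099, 0.995, -0.0]
wrist_force: [-0.7, -0.4, -0.3]
finger_gap: 0.0311
grip_force: 35.1
```

>>> drive_tool:
  series:
    - [[0.013,0.008,0.02,0,0,0],[0,0,0.015,0,0,0],[0,0,0.008,0,0,0],[0,0,0,0,0,0],[0,0,0,0,0,0]]

```text
clock: 12.25
tcp_pos: [0.4941, -0.3245, 0.1456]
orientation: [0.0, 0.099, 0.995, 0.0]
wrist_force: [-0.1, -0.0, -1.6]
finger_gap: 0.0311
grip_force: 35.1
```

>>> drive_tool:
  series:
    - [[0,0,0.006,0,0,0],[0,0,0,0,0,0],[0,0,0,0,0,0]]

```text
clock: 12.62
tcp_pos: [0.4943, -0.3245, 0.1455]
orientation: [0.0, 0.099, 0.995, -0.0]
wrist_force: [-1.0, 0.7, 4.2]
finger_gap: 0.0311
grip_force: 35.5
```

Contact made. Release, rise, back away and measure.

>>> drive_tool:
  series:
    - [[0,0,0,0,0,0],[0,0,0,0,0,0],[0,0,0,0,0,0],[0,0,-0.2,0,0,0],[0,0,-0.45,0,0,0],[0,0,-0.3,0,0,0],[0.3,0.4,0,0,0,0],[0.2,0.45,0,0,0,0],[0.1,0.45,0,0,0,0],[0,0.45,0,0,0,0],[0,0.45,0,0,0,0]]
  jaw: 1

```text
clock: 14.0
tcp_pos: [0.4753, -0.0499, 0.2592]
orientation: [0.001, 0.099, 0.995, -0.0]
wrist_force: [1.9, -0.2, -0.4]
finger_gap: 0.0855
grip_force: 0.0
```

```bash
cat > m3.py <<'E'
from m2 import *
def ray(c,uv,z): return least_squares(lambda x:proj(c,[[x[0],x[1],z]])[0]-uv,[.5,0]).x
def view1(c,want,z=.1):
    viewer.read_camera(c); ds=models.silhouettes("foot1",c)+models.silhouettes("foot2",c)
    for k,ut in want.items():
        m=near(ds,ut,12)
        if m is None: print(c,k,"missed"); continue
        big=np.kron(m,np.ones((4,4),bool))
        def cost(x):
            r=render(c,[q+[x[0],x[1],z] for q in FOOT]); return 1-(r&big).sum()/(r|big).sum()
        x0=ray(c,np.argwhere(m).mean(0)[::-1],z+.035)
        r=minimize(cost,x0,method="Nelder-Mead",options=dict(initial_simplex=x0+np.array([[0,0],[.006,0],[0,.006]]),xatol=2e-4,fatol=1e-4)); print(c,k,r.x.round(4),round(1-r.fun,3))
E
python3 - <<'E'
from m3 import *
s=env.get_state();print(s["clock"],np.round(s["tcp_pos"],4))
view1("side",{"foot1":(386,339),"f2":(410,317),"foot3":(251,166)}); view1("top",{"foot1":(452,283),"f2":(452,255),"foot3":(191,232)})
# mark ellipse fits with foot pixels excluded: boundaries of marks
red()
plan(([.5505,.3404,.25],Rt()),([.5505,.3404,.146],Rt()),vmax=.056)
for c,b in(("side",(340,270,480,410)),("top",(410,190,490,325))):
    im=viewer.read_camera(c)[:,:,::-1]; cv2.imwrite(f"pics/q_{c}.png",cv2.resize(im[b[1]:b[3],b[0]:b[2]],None,fx=4 if c=="top" else 3.5,fy=4 if c=="top" else 3.5,interpolation=cv2.INTER_CUBIC))
A=cv2.imread("pics/q_side.png");B=cv2.imread("pics/q_top.png");h=max(len(A),len(B))
out=np.hstack([cv2.copyMakeBorder(q,0,h-len(q),0,0,0) for q in(A,B)])[:600,:800];print(A.shape,out.shape);cv2.imwrite("pics/q.png",cv2.resize(out,None,fx=.95,fy=.95))
E
```

```text
14.0 [ 0.4753 -0.0499  0.2592]
side foot1 [ 0.4202 -0.3247] 0.913
side f2 [ 0.4928 -0.3289] 0.876
side foot3 [0.548  0.3326] 0.861
top foot1 [ 0.4224 -0.3194] 0.767
top f2 [ 0.4938 -0.3221] 0.943
top foot3 [0.5508 0.3408] 0.872
side red [339.8 236. ] 134
top red [nan nan] 0
8 [[0.004, 0.417, 0.009, -0.0, -0.0, -0.0], [0.004, 0.417, 0.009, -0.0, -0.0, -0.0], [0.005, 0.416, 0.009, -0.0, -0.0, -0.0], [0.004, 0.417, 0.009, -0.0, -0.0, -0.0], [0.004, 0.417, 0.01, -0.0, -0.0, -0.0], [0.004, 0.417, 0.009, -0.0, -0.0, -0.0], [0.004, 0.417, 0.009, -0.0, -0.0, -0.001], [0.003, 0.417, 0.009, -0.0, -0.0, 0.0]]
2 [[0.0, -0.0, 0.433, -0.0, -0.0, 0.0], [0.0, -0.0, 0.434, -0.0, -0.0, 0.0]]
(490, 490, 3) (540, 800, 3)m2.py:7: RuntimeWarning: Mean of empty slice.
  r=((H<5)|(H>172))&(Sa>140)&(V>70)&w; print(c,"red",np.argwhere(r).mean(0)[::-1].round(1),r.sum())
  ret = um.true_divide(
```

View pics/q.png

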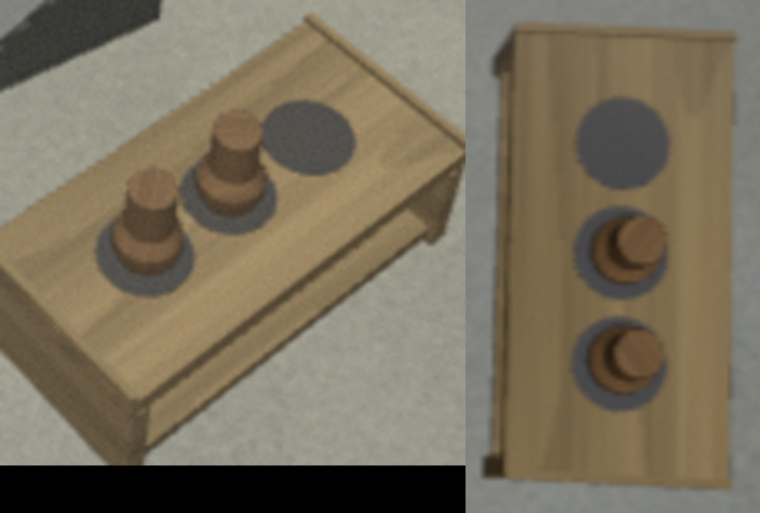

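Foot2 stands on mark2 (230,200 in the side crop), centred within about 1 mm, with the same offset as foot1. Next is foot3.

>>> drive_tool:
  series:
    - [[0.004,0.417,0.009,0,0,0],[0.004,0.417,0.009,0,0,0],[0.005,0.416,0.009,0,0,0],[0.004,0.417,0.009,0,0,0],[0.004,0.417,0.01,0,0,0],[0.004,0.417,0.009,0,0,0],[0.004,0.417,0.009,0,0,0],[0.003,0.417,0.009,0,0,0],[0,0,0,0,0,0],[0,0,0.433,0,0,0],[0,0,0.434,0,0,0],[0,0,0,0,0,0],[0,0,0,0,0,0]]

```text
clock: 16.12
tcp_pos: [0.5512, 0.3411, 0.1482]
orientation: [0.001, 0.099, 0.995, 0.001]
wrist_force: [0.2, 0.8, 0.2]
finger_gap: 0.0855
grip_force: 0.0
```

>>> drive_tool:
  series:
    - [[0,0,0.005,0,0,0],[0,0,0,0,0,0],[0,0,0,0,0,0],[0,0,0,0,0,0],[0,0,0,0,0,0],[0,0,0,0,0,0]]
  jaw: -1

```text
clock: 16.88
tcp_pos: [0.5506, 0.3419, 0.1468]
orientation: [0.001, 0.099, 0.995, 0.0]
wrist_force: [0.3, -1.1, 4.7]
finger_gap: 0.0309
grip_force: 34.5
```

```bash
python3 - <<'E'
from plan import *
p=[.5687,-.3275]
plan(([.545,.338,.255],Rt()),([.42,.1,.265],Rt()),([.43,-.12,.265],Rt()),([*p,.255],Rt()),([*p,.165],Rt()),vmax=.056)
E
```

```text
2 [[0.019, -0.02, -0.451, 0.0, 0.0, -0.0], [0.019, -0.02, -0.451, 0.0, 0.001, -0.0]]
5 [[0.126, -0.43, -0.017, 0.0, -0.0, -0.0], [0.127, -0.43, -0.017, 0.0, -0.0, -0.0], [0.126, -0.429, -0.017, 0.0, -0.0, -0.0], [0.127, -0.43, -0.017, 0.0, -0.0, -0.0], [0.126, -0.43, -0.017, 0.0, -0.0, -0.0]]
4 [[-0.11, -0.445, -0.001, 0.0, -0.0, -0.0], [-0.11, -0.446, -0.0, 0.0, -0.0, -0.0], [-0.111, -0.445, -0.001, 0.0, -0.0, -0.0], [-0.11, -0.445, -0.0, 0.0, -0.0, -0.0]]
5 [[-0.294, -0.294, 0.016, 0.0, -0.0, -0.0], [-0.295, -0.294, 0.016, 0.0, -0.0, -0.0], [-0.294, -0.294, 0.016, 0.0, -0.0, -0.0], [-0.295, -0.294, 0.016, 0.0, -0.0, -0.0], [-0.294, -0.293, 0.016, 0.0, -0.0, -0.0]]
2 [[-0.001, -0.001, 0.375, 0.0, -0.0, -0.0], [-0.0, -0.0, 0.375, 0.0, -0.0, -0.0]]
```

>>> drive_tool:
  series:
    - [[0.0,0,-0.2,0,0,0],[0.019,-0.02,-0.451,0,0,0],[0.019,-0.02,-0.251,0,0,0],[0.126,-0.43,-0.017,0,0,0],[0.127,-0.43,-0.017,0,0,0],[0.126,-0.429,-0.017,0,0,0],[0.127,-0.43,-0.017,0,0,0],[0.126,-0.43,-0.017,0,0,0],[-0.11,-0.445,-0.001,0,0,0],[-0.11,-0.446,0,0,0,0],[-0.111,-0.445,-0.001,0,0,0],[-0.11,-0.445,0,0,0,0],[-0.294,-0.294,0.016,0,0,0],[-0.295,-0.294,0.016,0,0,0],[-0.294,-0.294,0.016,0,0,0],[-0.295,-0.294,0.016,0,0,0],[-0.294,-0.293,0.016,0,0,0],[0,0,0.3,0,0,0],[0,0,0,0,0,0],[0,0,0,0,0,0]]

```text
clock: 19.38
tcp_pos: [0.568, -0.327, 0.2193]
orientation: [-0.0, 0.098, 0.995, 0.0]
wrist_force: [0.6, -0.3, -0.7]
finger_gap: 0.0313
grip_force: 35.0
```

```bash
python3 - <<'E'
from plan import *
p=[.5687,-.3275]
s=env.get_state();print(np.round(s["tcp_pos"],4),s["finger_gap"],np.round(s["wrist_force"],1))
plan(([*p,.1495],Rt()),vmax=.015)
E
```

```text
[ 0.568  -0.327   0.2193] 0.03133660551352737 [ 0.6 -0.3 -0.7]
5 [[-0.001, -0.001, 0.116, 0.0, -0.0, 0.0], [-0.002, -0.0, 0.117, 0.0, -0.0, 0.0], [-0.001, -0.001, 0.116, 0.0, -0.0, 0.0], [-0.001, -0.001, 0.116, 0.0, -0.0, 0.0], [-0.002, -0.0, 0.116, 0.0, -0.0, 0.0]]
```

>>> drive_tool:
  series:
    - [[-0.001,-0.001,0.116,0,0,0],[-0.002,0,0.117,0,0,0],[-0.001,-0.001,0.116,0,0,0],[-0.001,-0.001,0.116,0,0,0],[-0.002,0,0.106,0,0,0],[0,0,0,0,0,0],[0,0,0,0,0,0]]

```text
clock: 20.25
tcp_pos: [0.5692, -0.3282, 0.1503]
orientation: [0.0, 0.099, 0.995, -0.0]
wrist_force: [-0.2, 0.0, -0.7]
finger_gap: 0.0312
grip_force: 35.0
```

>>> drive_tool:
  series:
    - [[0.003,0.006,0.014,0,0,0],[0,0,0.012,0,0,0],[0,0,0.004,0,0,0],[0,0,0,0,0,0],[0,0,0,0,0,0]]

```text
clock: 20.88
tcp_pos: [0.569, -0.3274, 0.1468]
orientation: [0.0, 0.099, 0.995, -0.0]
wrist_force: [-0.6, 0.0, 1.8]
finger_gap: 0.031
grip_force: 35.1
```

>>> drive_tool:
  series:
    - [[0,0,0.002,0,0,0],[0,0,0,0,0,0],[0,0,0,0,0,0],[0,0,0,0,0,0],[0,0,-0.2,0,0,0],[0,0,-0.45,0,0,0],[0,0,-0.3,0,0,0],[0.4,0.3,0,0,0,0],[0.4,0.3,0,0,0,0],[0.3,0.4,0,0,0,0],[0,0.45,0,0,0,0],[0,0.45,0,0,0,0],[0,0.4,0,0,0,0],[0,0,0,0,0,0]]
  jaw: 1

```text
clock: 22.62
tcp_pos: [0.4936, -0.028, 0.2605]
orientation: [0.0, 0.096, 0.995, 0.0]
wrist_force: [-0.3, 0.1, 0.3]
finger_gap: 0.0851
grip_force: 0.0
```

```bash
python3 - <<'E'
from m3 import *
s=env.get_state();print(s["clock"],np.round(s["tcp_pos"],4))
view1("side",{"foot1":(386,339),"f2":(410,317),"f3":(434,300)}); view1("top",{"foot1":(452,283),"f2":(452,255),"f3":(453,227)})
red()
L=TOP-.010*N   # latched top
# grasp point 6.5 mm below the top => TCP 14.5 mm below
plan((L+N*.07,Rt(np.pi/6)),(L-N*.0145,Rt(np.pi/6)),vmax=.05)
for c,b in(("side",(340,260,480,400)),("top",(290,180,490,325))):
    im=viewer.read_camera(c)[:,:,::-1]; f=2.9; cv2.imwrite(f"pics/r_{c}.png",cv2.resize(im[b[1]:b[3],b[0]:b[2]],None,fx=f,fy=f,interpolation=cv2.INTER_CUBIC)[:400])
A=cv2.imread("pics/r_side.png");B=cv2.imread("pics/r_top.png")
cv2.imwrite("pics/r.png",np.hstack([A[:400],B[:400]])[:,:800]) 
E
```

```text
22.625 [ 0.4936 -0.028   0.2605]
side foot1 [ 0.4191 -0.3251] 0.925
side f2 [ 0.4914 -0.3294] 0.899
side f3 [ 0.5672 -0.3316] 0.927
top foot1 [ 0.4214 -0.3186] 0.937
top f2 [ 0.494  -0.3219] 0.921
top f3 [ 0.5704 -0.3268] 0.948
side red [339.7 236. ] 134
top red [nan nan] 0
4 [[-0.054, 0.038, 0.15, -0.0, -0.042, -0.0], [-0.034, 0.039, 0.157, -0.0, -0.041, -0.0], [-0.014, 0.038, 0.159, -0.0, -0.042, -0.0], [0.008, 0.039, 0.16, -0.0, -0.042, -0.001]]
2 [[0.0, 0.0, 0.352, -0.0, 0.0, 0.0], [0.0, 0.0, 0.352, -0.0, 0.0, 0.0]]m2.py:7: RuntimeWarning: Mean of empty slice.
  r=((H<5)|(H>172))&(Sa>140)&(V>70)&w; print(c,"red",np.argwhere(r).mean(0)[::-1].round(1),r.sum())
  ret = um.true_divide(
```

View pics/r.png

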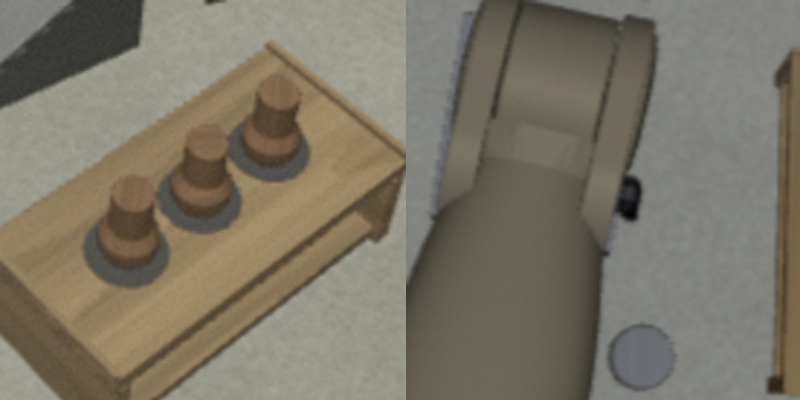

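All three feet stand upright in a row in the side crop at (130,245), (205,190) and (272,140), each about 1 mm off its mark's centre. The stop is still latched, so I go to grip the head.

>>> drive_tool:
  series:
    - [[-0.054,0.038,0.15,0,-0.042,0],[-0.034,0.039,0.157,0,-0.041,0],[-0.014,0.038,0.159,0,-0.042,0],[0.008,0.039,0.16,0,-0.042,-0.001],[0,0,0.25,0,0,0],[0,0,0.25,0,0,0],[0,0,0.1,0,0,0],[0,0,0,0,0,0],[0,0,0,0,0,0]]

```text
clock: 24.25
tcp_pos: [0.5583, -0.0249, 0.1265]
orientation: [0.258, 0.094, 0.961, -0.026]
wrist_force: [-0.3, -0.5, -0.4]
finger_gap: 0.0853
grip_force: 0.0
```

```bash
python3 - <<'E'
from m3 import *
s=env.get_state();print(np.round(s["tcp_pos"],4),np.round(s["wrist_force"],1),np.round(s["joint_pos"],2)); L=TOP-.010*N
plan((L-N*.0145,Rt(np.pi/6)))
im=viewer.read_camera("side")[:,:,::-1]; cv2.imwrite("pics/g.png",cv2.resize(im[190:290,290:400],None,fx=5,fy=5,interpolation=cv2.INTER_CUBIC))
E
```

```text
[ 0.5583 -0.0249  0.1265] [-0.3 -0.5 -0.4] [-0.19  0.02 -0.77  0.25 -0.01  0.01]
1 [[0.006, -0.009, 0.11, 0.0, 0.001, 0.001]]
```

View pics/g.png

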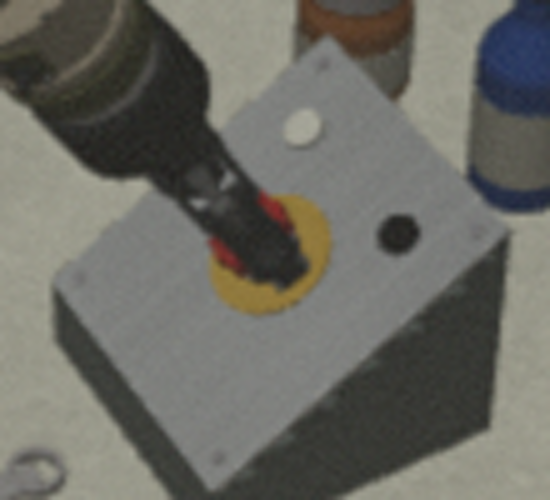

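The open fingers straddle the red head at (250,245). I advance 12 mm more and close.

>>> drive_tool:
  series:
    - [[0.006,-0.009,0.05,0,0,0],[0,0,0.045,0,0,0],[0,0,0,0,0,0]]

```text
clock: 24.68
tcp_pos: [0.5626, -0.0268, 0.1149]
orientation: [0.258, 0.094, 0.961, -0.026]
wrist_force: [0.4, -0.5, 0.4]
finger_gap: 0.0852
grip_force: 0.0
```

>>> drive_tool:
  series:
    - [[0,0,0,0,0,0],[0,0,0,0,0,0],[0,0,0,0,0,0],[0,0,0,0,0,0],[0,0,0,0,0,0]]
  jaw: -1
  grip_force: 30

```text
clock: 25.3
tcp_pos: [0.5626, -0.0278, 0.1156]
orientation: [0.258, 0.094, 0.961, -0.027]
wrist_force: [-2.6, -3.4, 3.2]
finger_gap: 0.0397
grip_force: 29.8
```

>>> drive_tool:
  series:
    - [[0,0,0,0,0,0.045],[0,0,0,0,0,0.05],[0,0,0,0,0,0.05],[0,0,0,0,0,0.05],[0,0,0,0,0,0.05],[0,0,0,0,0,0]]

```text
clock: 26.05
tcp_pos: [0.5622, -0.0287, 0.1154]
orientation: [0.249, 0.449, 0.855, 0.071]
wrist_force: [-3.3, -7.7, 2.2]
finger_gap: 0.0395
grip_force: 29.8
```

```bash
python3 - <<'E'
from plan import *
s=env.get_state();print(np.round(s["wrist_force"],1),np.round(s["ft_torque"],2),np.round(s["joint_pos"],2))
E
```

```text
[-3.3 -7.7  2.2] [-1.19  0.87 -0.61] [-0.19  0.05 -0.78  0.22 -0.01  0.78]
```

Now I open to let the head spring up, then retreat.

>>> drive_tool:
  series:
    - [[0,0,0,0,0,0],[0,0,0,0,0,0],[0,0,0,0,0,0],[0,0,0,0,0,0]]
  jaw: 1

```text
clock: 26.55
tcp_pos: [0.5629, -0.0266, 0.1155]
orientation: [0.249, 0.447, 0.856, 0.073]
wrist_force: [0.3, -0.3, -0.3]
finger_gap: 0.0852
grip_force: 0.0
```

>>> drive_tool:
  series:
    - [[0,0,-0.2,0,0,0],[0,0,-0.4,0,0,0],[0,0,-0.45,0,0,0],[0,0,-0.45,0,0,-0.045],[0,0.4,0,0,0,-0.05],[0,0.4,-0.1,0,0,-0.05],[0,0.4,0,0,0,-0.05],[0,0.4,0,0,0,-0.05],[0,0,0,0,0,0],[0,0,0,0,0,0]]

```text
clock: 27.8
tcp_pos: [0.5632, 0.1514, 0.317]
orientation: [0.257, 0.094, 0.961, -0.026]
wrist_force: [-0.1, 0.6, 0.5]
finger_gap: 0.0854
grip_force: 0.0
```

```bash
python3 - <<'E'
from m3 import *
s=env.get_state();print(s["clock"],np.round(s["tcp_pos"],4),np.round(s["wrist_force"],1))
red(); view1("side",{"foot1":(386,339),"f2":(410,317),"f3":(434,300)})
o=[viewer.read_camera(c)[:,:,::-1] for c in("side","top")]
A=cv2.resize(o[0][120:420,150:490],(400,353)); B=cv2.resize(o[1][110:350,160:500],(400,282))
cv2.imwrite("pics/end.png",np.hstack([A,cv2.copyMakeBorder(B,0,71,0,0,0)]))
E
```

```text
27.8 [0.5632 0.1514 0.317 ] [-0.1  0.6  0.5]
side red [338.1 234.1] 135
top red [334.2 230.7] 172
side foot1 [ 0.4194 -0.3254] 0.931
side f2 [ 0.4919 -0.3291] 0.956
side f3 [ 0.5666 -0.3324] 0.914
```

View pics/end.png

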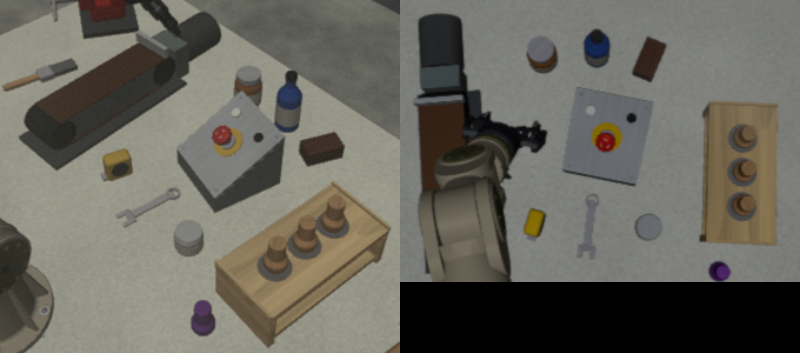

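The red head is back at its starting pixels (338,234 side and 334,231 top), so the stop is fully up. The three feet stand in a row, the belt is empty and the bystanders look unmoved.

```bash
python3 -c "
from workcell import order
print(order.hand_in())"
```

```text
the job is handed in; nothing more can be done
None
```

The job is handed in at about 28 s: the stop was pressed until it latched, both feet were stood on the empty marks about 1 mm off centre, and the head was then turned clockwise and sprang fully up, with the robot clear of everything.

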